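# Work the hanger runner round the bent rail

## Robot

A 6-joint arm with a two-finger parallel gripper is mounted at the origin on the work surface. World frame = base frame: x ahead of the robot, y to its left, z up, the work surface at z = 0. Lengths are in m, angles in rad, forces in N, time in s.
With the tool pointing down it reaches from about 0.375 to 0.825 m from the base axis. Payload 5.5 kg.
Tool frame: the origin (TCP) lies between the finger pads; the fingertips stand 11 mm ahead of it and the grasp point (between the pads) lies 8 mm behind it (tip_extent is the distance from the TCP to the fingertips, in m); z points along the fingers, y is the line along which they close (so a half turn about z gives the same grasp; the last joint's range is limited). The gripper opens to 85 mm and grips with 20 to 120 N. Pads are 22 mm wide; open, the fingers measure 114 mm over their backs; the gripper's body (76 mm by 85 mm) begins 54 mm behind the grasp point. The pads swing forward as they close: fully open they stand 13 mm farther back than shut.
Start: joints at [-1.204, 0.314, -0.047, 1.21, 0, 1.571], TCP at [0.215, -0.56, 0.242] pointing down, gripper open.
Joint ranges: [-2.67, 2.67], [-0.69, 1.73], [-1.03, 1.25], [-2.08, 2.16], [-1.42, 1.45], [-3.14, 3.14]. Speed limits (rad/s): [2.39, 2.39, 3.01, 3.14, 3.14, 3.14].

## Interface

Orientations are given as a rotation vector (axis times angle).
In Python, from plant import get_obs, read_camera, calibration, job_done, tip_extent gives the robot as it stands.
- The arm moves only by the shell command python3 -m jog 'ROWS' [OPENING]. ROWS is JSON, a list of rows, each a list of 6 numbers: the shift along the tool's x, y, z as a fraction of full scale, then the turn, a rotation vector about the tool's x, y, z as a fraction of full scale. In form: [[dx, dy, dz, ax, ay, az], ...]. A call has 1 to 10 rows; each row shifts and turns the commanded pose from where the row before left it, along the tool's axes as they then stand; what a row does not reach is not made up. Full scale, the value 1, is 40 mm for a shift and 5 degrees for a turn. A row lasts 1/8 s, in which the tool goes at most 62.5 mm and 10.7 degrees, less where a joint would pass 70% of its speed; a pose out of reach is approached as far as the arm can. A call with a number of a shift or a turn outside -1 to 1 is refused whole. A call with a gripper value outside its range is refused whole. OPENING is the gripper's target within -1 to 1 (shut at 1, half-way at 0, fully open at -1), set as the call begins (- or left out, the last holds). The fingers move at their own pace and stop on an object; the grip force is fixed at half the most. Time passes only in rows, so rows that do not move let the fingers close. It gives the time, the measured TCP pose, the force, the opening and the grip force at its end, in the units of the state.
- get_obs(): the state, without advancing time (a new reading comes with each control period).
- read_camera(name): name is "scene" or "top"; returns the picture (384x512x3 uint8, red, green, blue); there is no depth.
- calibration(name): a dict with "camera_matrix" (3x3 intrinsics, pixels), "dist" ([k1, k2, p1, p2, k3] as OpenCV has them; the pictures are not rectified), "T" (4x4, takes a point from camera to world coordinates). Camera axes: x right, y up, looking along -z (the intrinsics and any distortion apply to the point x, -y, -z); pixel columns grow to the right and rows downward; lengths in m; the calibration is good to about 2 mm. A picture is of the moment at which its call begins. calibration takes no time and is no camera call.
- job_done(): hands the job in; it is judged then, once.
The state is a dict: "clock": time; "joint_positions": joint angles; "joint_velocities": joint speeds; "joint_torque": joint torques, N m; "ee_pos": TCP position; "orientation": TCP orientation; "contact_force": force on the tool from outside, world axes, zero at the start; "wrist_torque": the same for the moment, N m; "opening": finger opening in m; "finger_force": force on a finger pad.
Only numpy, scipy, OpenCV 4.12 (cv2) and the standard library are available. Lean on these libraries where they do the work, as an engineer would, in place of code of your own. Each camera call takes 0.05 s, during which the arm holds its last target. There are 200 camera calls.

## Task

Take the drilled hanger runner that hangs on the bent steel rail, slide it gently along the rail, round the bend, and on along the far leg until it sits snug against the knob at the rail's end; then let go so that it hangs there by itself. The far leg has been knocked out of true, so feel your way and do not force the runner: round the bend and along the far leg keep its push on the rail and knob below 10 N. Leave everything else on the counter where it is.

Things in the scene. Friction and masses are not known exactly. Their poses are not given: they have to be found in the camera images.
- rail: Fixed rail: birch foot 100 x 100 x 12 mm, one upright 18 mm steel post, and a 10 mm round steel rod level up to the far leg, centre line 130 mm above the table. Origin: on the post's axis at table height, z up. The rod runs from the post along the rail's +y for 100 mm, round a quarter bend towards -x, then along the far leg. It is stiff and does not give.
- bend_start (a point): On the rod's centre line where the first leg (100 mm, from the post) ends and the bend starts; axes as the rail's. The bend is a quarter circle of 50 mm centre-line radius about the point 50 mm to -x of here.
- bend_end (a point): On the rod's centre line where the bend ends; axes as the rail's. The straight far leg starts here, nominally level along -x, but kinked here up to 0.28 rad to either side and up to 0.10 rad up or down; these angles differ each time and no reading gives them: feel or see them. A knob 22 mm wide, 20 mm long ends the leg, its near face 92 mm along the leg from here.
- runner_mid (a point): Centre of the loose hanger runner, 42.5 mm above its underside: birch stem 20 mm thick (its x), 26 mm wide (its y), 85 mm high, on a steel crossbar 20 x 70 x 8 mm with 10 mm upturned ends; 100 to 180 g. Its upper stem, 15 to 40 mm above here, can be gripped from above by the two side faces (26 mm apart), a finger on either side of the rod.
- runner_hole (a point): Centre of the runner's 14 mm round hole, drilled right through along its x, 12.5 mm below runner_mid. The 10 mm rod passes through it: 2 mm play all round (less in the bend), so it hangs 2 mm low at rest. It starts upright on the first leg, 35 to 80 mm from the post, its x along the rail's +y. Touching the knob, this point is 82 mm along the far leg.
- cup: steel measuring cup, 64 mm wide, 45 mm high, with a flat handle, standing below the rail; origin under its centre. Leave it alone
- lid: orange silicone lid, 94 mm disc with a small knob, 20 mm high in all, lying on the table near the rail; origin under its centre. Leave it alone
- jar_a: closed glass jar with steel cap, 76 mm wide, 130 mm high, standing beyond the rail; origin under its centre. Leave it alone
- jar_b: second closed glass jar, same as the first. Leave it alone
- bowl: white bowl 120 mm wide, 50 mm high; origin under its centre. Leave it alone
- mug: white mug 76 mm wide, 85 mm high; origin under its centre. Leave it alone
- spoon: birch spoon lying on the table. Leave it alone
Mind the look-alikes: they are no part of the job. Of the things shaped like the part that bears runner_mid, the wooden one is meant.

How it is judged:
On the way:
1. the runner has come round the bend and is on the far leg (x of runner_mid in the frame of rail below -0.06 m and y of runner_mid in the frame of rail above 0.125 m), for 0.05 s.
At the end, for the whole second after the job is handed in: The runner hangs at rest on the far leg, its face no more than about 2.5 mm from the end knob, upright to within 0.35 rad (20 degrees), released (x of runner_hole in the frame of rail below -0.115 m and distance between runner_hole and bend_end above 0.0795 m and y of runner_hole in the frame of rail above 0.115 m and z of runner_hole in the frame of rail above 0.115 m and angle between runner_mid's own z axis and vertical below 0.35 rad and linear speed of runner below 0.02 m/s); the robot touches nothing.
It fails at once if in the bend or on the far leg the runner is forced against the rail or its knob with more than 12 N (contact force between runner and rail above 12 N and y of runner_hole in the frame of rail above 0.11 m).
It fails at once if the runner is forced against the rail with more than 40 N (contact force between runner and rail above 40 N).
It fails at once if another thing on the counter is shifted by more than 30 mm (distance of any of cup, lid, jar_a, jar_b, bowl, mug, spoon from where it was at the start of the episode above 0.03 m).
It also fails if it takes over 72 s, if anything falls off the work surface, if the arm or the gripper's body presses on something with over 40 N, if the wrist force passes 120 N, or if a joint passes its speed limit or range.

## Working session

There is one attempt and no reset: what is moved stays moved. The work goes in short steps, Python scripts to look and compute and a shell command to move; the robot and the scene stay as the last step left them, time stands still between calls to the robot, and variables do not carry over. Pictures are saved under pics/ and viewed, at most 10 in all, crops included, and the job is handed in when it is done.

```bash
mkdir -p pics; ls
python3 - <<'E'
from plant import *
import cv2
for n in("scene","top"):
    cv2.imwrite(f"pics/{n}0.png",cv2.resize(read_camera(n)[:,:,::-1],(800,600),interpolation=cv2.INTER_CUBIC))
    c=calibration(n);print(n,c)
print(get_obs(),tip_extent)
E
```

```text
pics
scene {'camera_matrix': array([[431.26913676,   0.        , 259.29498971],
       [  0.        , 431.26913676, 188.52345826],
       [  0.        ,   0.        ,   1.        ]]), 'dist': array([-0.06901152,  0.        ,  0.        ,  0.        ,  0.        ]), 'T': array([[ 0.02496162, -0.85901226,  0.51134612,  1.1655738 ],
       [ 0.99959684,  0.014524  , -0.02439691, -0.02943532],
       [ 0.01353046,  0.51174896,  0.85902848,  1.14002301],
       [ 0.        ,  0.        ,  0.        ,  1.        ]])}
top {'camera_matrix': array([[362.85967941,   0.        , 254.302899  ],
       [  0.        , 362.85967941, 185.31504521],
       [  0.        ,   0.        ,   1.        ]]), 'dist': array([-0.08650504,  0.        ,  0.        ,  0.        ,  0.        ]), 'T': array([[-0.02570113,  0.97903493, -0.20206448,  0.34250886],
       [-0.9996643 , -0.02450774,  0.00840611,  0.00529547],
       [ 0.00327774,  0.2022127 ,  0.97933614,  1.13565113],
       [ 0.        ,  0.        ,  0.        ,  1.        ]])}
{'clock': 0.1, 'joint_positions': array([-1.20400401e+00,  3.14192895e-01, -4.79899518e-02,  1.21019745e+00,
        2.46279046e-05,  1.57080258e+00]), 'joint_velocities': array([ 8.70517178e-04, -1.84396005e-03,  3.41788140e-03, -1.33577465e-03,
       -4.67831438e-05,  9.95857112e-04]), 'joint_torque': array([-5.51691642e-05, -5.40767276e+01,  3.40540302e+01,  1.12675680e-02,
        1.77381944e-04, -2.49084900e-05]), 'ee_pos': array([ 0.21499814, -0.55961034,  0.24149347]), 'orientation': array([-3.08737423e+00, -5.72637164e-01,  4.15517676e-04]), 'contact_force': array([0.34837991, 0.4620058 , 0.21726812]), 'wrist_torque': array([ 0.0158501 , -0.05808731,  0.03655594]), 'finger_force': 0.0, 'opening': 0.0852244937354436} 0.011
```

View pics/scene0.png

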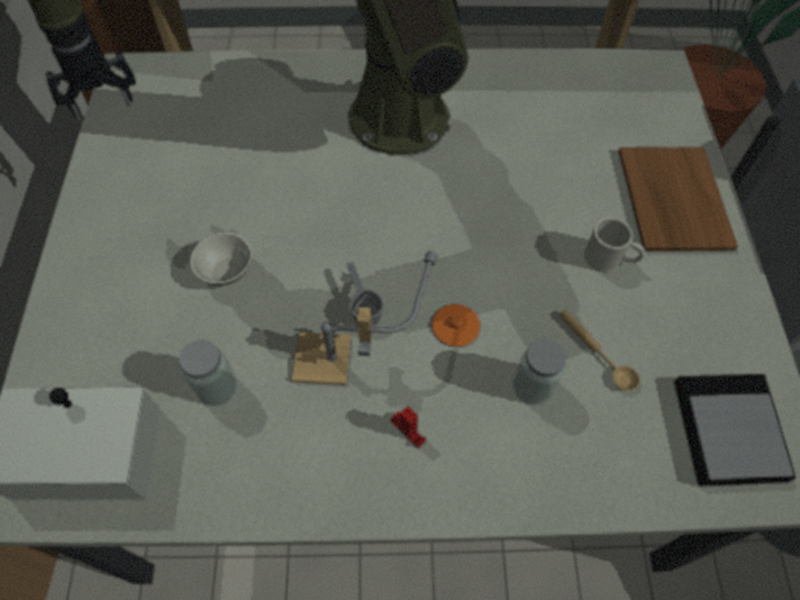

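View pics/top0.png

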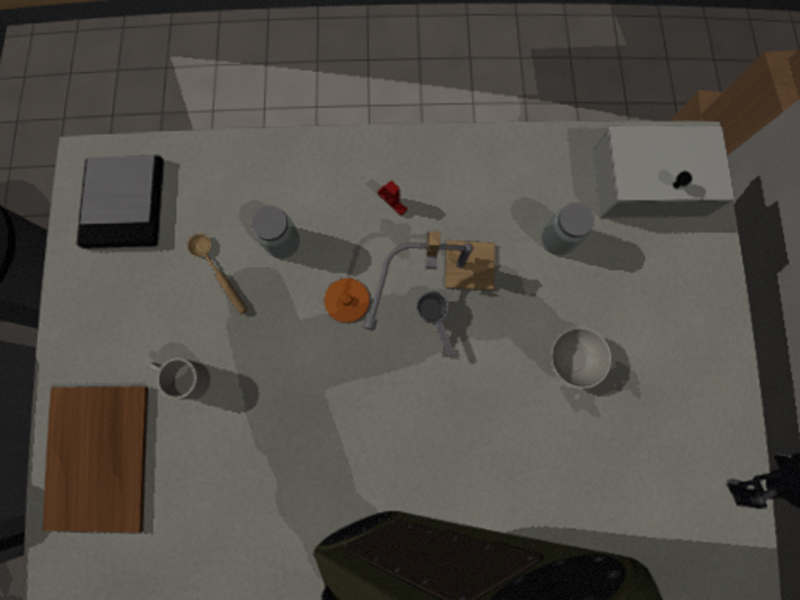

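Candidates for the runner are the wooden piece on the rail (scene ~(364,328), top ~(433,243)) and the red one lying on the table (scene (408,425), top (391,197)). The wooden one fits: it is birch and threaded on the rod. I'll confirm this in an enlarged crop.

Run:
```python
from plant import *
import cv2,numpy as np
def crop(n,x0,y0,w,h,s):
    a=np.mean([read_camera(n) for _ in range(4)],0).astype('uint8')[:,:,::-1]
    c=cv2.resize(a[y0:y0+h,x0:x0+w],None,fx=s,fy=s,interpolation=cv2.INTER_CUBIC)
    c=cv2.convertScaleAbs(c,alpha=1.5)
    for i in range(0,w,10):
        cv2.line(c,(i*s,0),(i*s,6),(0,255,255),1)
        if i%20==0: cv2.putText(c,str(x0+i),(i*s,16),0,.35,(0,255,255),1)
    for i in range(0,h,10):
        cv2.line(c,(0,i*s),(6,i*s),(0,255,255),1)
        if i%20==0: cv2.putText(c,str(y0+i),(6,i*s+4),0,.35,(0,255,255),1)
    return c
a=crop("scene",185,155,110,96,6); b=crop("top",220,145,110,75,7)
cv2.imwrite("pics/c1.png",a);cv2.imwrite("pics/c2.png",b)
```

```text
(no output)
```

View pics/c1.png

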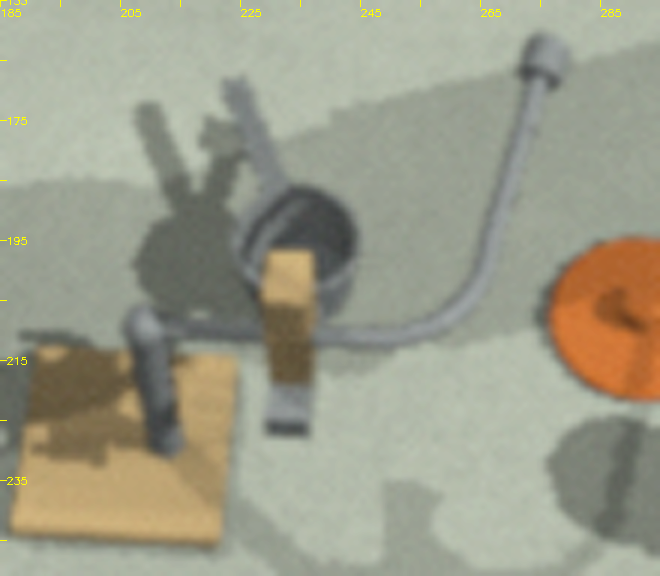

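View pics/c2.png

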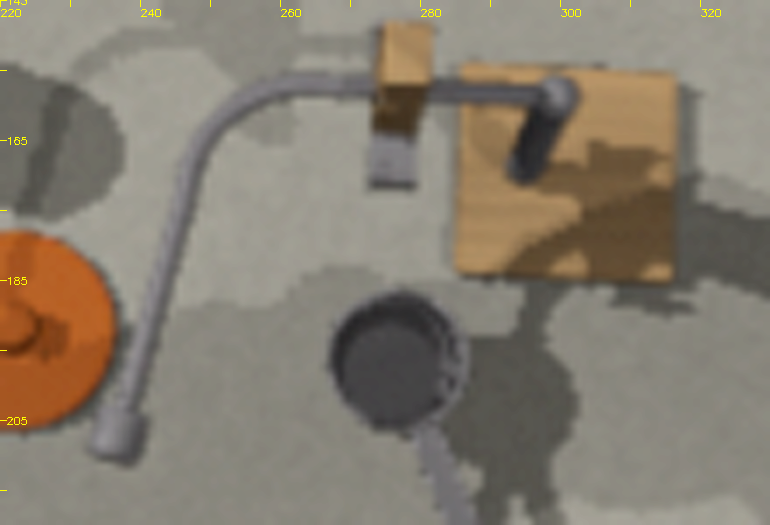

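The wooden runner is confirmed: it hangs on the first leg, with its stem top at scene (233,199) and top (278,152). The far leg runs toward the robot, with the knob at scene (276,165) and top (237,207). Next I'll fit the rail pose and kink.

```bash
cat > h.py <<'E'
from plant import *
import cv2,numpy as np
from scipy.optimize import least_squares
def proj(n,P,d=np.zeros(3)):
    c=calibration(n);T=np.linalg.inv(c["T"]);P=np.atleast_2d(P)
    p=((P+d)@T[:3,:3].T+T[:3,3])*[1,-1,-1]
    return cv2.projectPoints(p,np.zeros(3),np.zeros(3),c["camera_matrix"],c["dist"])[0][:,0]
def local(s,ky,kp):  # centre line, rail frame, kink: yaw ky about z (+: toward -y), pitch kp up
    s=np.atleast_1d(s);L=np.pi*.025;out=[]
    e=np.array([-np.cos(kp)*np.cos(ky),-np.cos(kp)*np.sin(ky),np.sin(kp)])
    for t in s:
        if t<.1: q=[0,t,0]
        elif t<.1+L: a=(t-.1)/.05;q=[-.05+.05*np.cos(a),.1+.05*np.sin(a),0]
        else: q=np.array([-.05,.15,0])+e*(t-.1-L)
        out.append(q)
    return np.array(out)+[0,0,.13]
def world(P,x,y,yaw):
    R=np.array([[np.cos(yaw),-np.sin(yaw),0],[np.sin(yaw),np.cos(yaw),0],[0,0,1]])
    return np.atleast_2d(P)@R.T+[x,y,0]
BE=.1+np.pi*.025
E
cat > fit.py <<'E'
from h import *
S=np.array([(220,331),(250,334),(340,337),(395,335),(430,324),(460,305),(480,275),(490,240),(503,200),(517,150),(530,110)])/6+[185,155]
U=np.array([(530,95),(480,93),(350,85),(300,85),(260,93),(225,113),(203,140),(190,175),(178,225),(163,280),(150,330),(135,385)])/7+[220,145]
kn={"scene":np.array([545,60])/6+[185,155],"top":np.array([117,435])/7+[220,145]}
pb={"scene":np.array([168,445])/6+[185,155],"top":np.array([523,178])/7+[220,145]}
st={"scene":np.array([290,262])/6+[185,155],"top":np.array([405,52])/7+[220,145]}
ss=np.linspace(0,BE+.1,400)
def res(v):
    x,y,w,ky,kp=v[:5];r=[]
    W=world(local(ss,ky,kp),x,y,w)
    for n,X,d in(("scene",S,v[5:8]),("top",U,v[8:11])):
        p=proj(n,W,d)
        D=X[:,None]-p[None];j=np.argmin((D**2).sum(2),1)
        t=np.gradient(p,axis=0);t/=np.linalg.norm(t,axis=1)[:,None]
        r+=[D[i,k,0]*t[k,1]-D[i,k,1]*t[k,0] for i,k in enumerate(j)]
        r+=list(proj(n,world(local(BE+.102,ky,kp),x,y,w),d)[0]-kn[n])
        r+=list((proj(n,[[x,y,.012]],d)[0]-pb[n])*.5)
    return np.r_[np.array(r)/.5,v[5:]/.002]
f=least_squares(res,[.6,-.05,0,0,0]+[0]*6,x_scale=[.01]*2+[.05]*3+[.002]*6)
v=f.x;print(np.round(v,4),"rms px",np.sqrt(np.mean(f.fun[:-6]**2))*.5)
J=np.linalg.inv(f.jac.T@f.jac);print("sd",np.round(np.sqrt(np.diag(J))[:5],4))
np.save("rail.npy",v)
for nm,s in(("bs",.1),("be",BE),("hole_end",BE+.082),("knob",BE+.102)): print(nm,world(local(s,*v[3:5]),*v[:3]).round(4))
# stem top: height .13-.002+.0125+.0425=.183
g=least_squares(lambda q:np.r_[proj("scene",q,v[5:8])[0]-st["scene"],proj("top",q,v[8:11])[0]-st["top"]],[.6,0,.18])
print("stemtop",g.x.round(4),g.fun.round(2))
E
python3 fit.py
```

```text
[ 6.257e-01 -1.354e-01 -7.220e-02 -2.191e-01  2.550e-02  6.000e-04
  1.000e-04 -3.000e-04 -6.000e-04 -1.000e-04 -2.000e-04] rms px 0.23180283465354132
sd [0.0018 0.0016 0.0097 0.0143 0.0268]
bs [[ 0.633  -0.0357  0.13  ]]
be [[0.5867 0.0178 0.13  ]]
hole_end [[0.5082 0.0413 0.1321]]
knob [[0.489  0.0471 0.1326]]
stemtop [ 0.6279 -0.069   0.1899] [-0. -0. -0. -0.]
```

```bash
cat > go.py <<'E'
# python3 go.py s lat z : shift (tool axes, /40mm) and yaw (/5deg) to put the TCP over the rod at arc length s
import sys
from h import *
from scipy.spatial.transform import Rotation as R
v=np.load("rail.npy");o=get_obs()
Rm=R.from_rotvec(o["orientation"]).as_matrix()
s=float(sys.argv[1]);z=float(sys.argv[2])
p=world(local([s-1e-4,s,s+1e-4],*v[3:5]),*v[:3]);t=p[2]-p[0];t/=np.linalg.norm(t)
d=np.r_[p[1][:2],z]-o["ee_pos"];y=Rm[:,1]
a=np.arctan2(t[1],t[0])-np.arctan2(y[1],y[0]);a=(np.degrees(a)+180)%360-180
print("target",p[1].round(4),"tool shift/40mm",(Rm.T@d/.04).round(3),"yaw deg",a.round(1),"-> az total",(-a/5).round(2),"tilt",Rm[:,2].round(3))
print("q",o["joint_positions"].round(2),"ee",o["ee_pos"].round(4),"F",o["contact_force"].round(2),"op",round(o["opening"],4),"t",o["clock"])
E
python3 -m jog '[[0,0,0,0,0,-1],[0,0,0,0,0,-1]]' -; python3 go.py 0.067 0.24
```

```text
clock: 0.75
ee_pos: [0.2152, -0.5601, 0.2423]
orientation: [3.026, 0.844, 0.0]
contact_force: [0.1, 1.0, -0.2]
opening: 0.0852
finger_force: 0.0
target [ 0.6306 -0.0686  0.13  ] tool shift/40mm [15.246 -5.136  0.058] yaw deg 144.7 -> az total -28.94 tilt [ 0. -0. -1.]
q [-1.2   0.31 -0.05  1.21  0.    1.39] ee [ 0.2152 -0.5601  0.2423] F [ 0.08  0.99 -0.19] op 0.0852 t 0.75
```

```bash
python3 -m jog '[[0.95,-0.32,0,0,0,0],[0.95,-0.32,0,0,0,0],[0.95,-0.32,0,0,0,0],[0.95,-0.32,0,0,0,0],[0.95,-0.32,0,0,0,0],[0.95,-0.32,0,0,0,0],[0.95,-0.32,0,0,0,0],[0.95,-0.32,0,0,0,0]]' - >/dev/null
python3 -m jog '[[0.95,-0.32,0,0,0,0],[0.95,-0.32,0,0,0,0],[0.95,-0.32,0,0,0,0],[0.95,-0.32,0,0,0,0],[0.95,-0.32,0,0,0,0],[0.95,-0.32,0,0,0,0],[0.95,-0.32,0,0,0,0],[0.95,-0.32,0,0,0,0]]' - >/dev/null
python3 -m jog '[[0,0,0,0,0,-1],[0,0,0,0,0,-1],[0,0,0,0,0,-1],[0,0,0,0,0,-1],[0,0,0,0,0,-1],[0,0,0,0,0,-1],[0,0,0,0,0,-1],[0,0,0,0,0,-1],[0,0,0,0,0,-1],[0,0,0,0,0,-1]]' - >/dev/null
python3 -m jog '[[0,0,0,0,0,-1],[0,0,0,0,0,-1],[0,0,0,0,0,-1],[0,0,0,0,0,-1],[0,0,0,0,0,-1],[0,0,0,0,0,-1],[0,0,0,0,0,-1],[0,0,0,0,0,-1],[0,0,0,0,0,-1],[0,0,0,0,0,-1]]' - >/dev/null
python3 -m jog '[[0,0,0,0,0,-1],[0,0,0,0,0,-1],[0,0,0,0,0,-1],[0,0,0,0,0,-1],[0,0,0,0,0,-1],[0,0,0,0,0,-1],[0,0,0,0,0,-1],[0,0,0,0,0,-1],[0,0,0,0,0,-0.95],[0,0,0,0,0,0]]' - 
python3 go.py 0.067 0.157
```

```text
clock: 6.5
ee_pos: [0.6307, -0.0713, 0.2423]
orientation: [0.117, 3.139, -0.0]
contact_force: [1.0, -0.8, 0.1]
opening: 0.0854
finger_force: 0.0
target [ 0.6306 -0.0686  0.13  ] tool shift/40mm [0.009 0.067 2.133] yaw deg 0.2 -> az total -0.03 tilt [ 0. -0. -1.]
q [-0.11  0.38  0.05  1.24 -0.   -0.04] ee [ 0.6307 -0.0713  0.2423] F [ 0.96 -0.85  0.12] op 0.0854 t 6.5
```

```bash
python3 -m jog '[[0,0.07,0.7,0,0,0],[0,0,0.7,0,0,0],[0,0,0.5,0,0,0],[0,0,0.23,0,0,0],[0,0,0,0,0,0]]' - ; python3 -m jog '[[0,0,0,0,0,0],[0,0,0,0,0,0],[0,0,0,0,0,0],[0,0,0,0,0,0],[0,0,0,0,0,0],[0,0,0,0,0,0]]' 0.4
python3 - <<'E'
from plant import *
import cv2,numpy as np
a=read_camera("scene")[150:246,185:305,::-1];b=read_camera("top")[125:221,215:335,::-1]
cv2.imwrite("pics/d1.png",cv2.convertScaleAbs(cv2.resize(np.hstack([a,b]),None,fx=3.3,fy=3.3,interpolation=cv2.INTER_CUBIC),alpha=1.5))
E
```

```text
clock: 7.12
ee_pos: [0.6306, -0.0684, 0.1568]
orientation: [-0.117, -3.139, -0.0]
contact_force: [0.1, -0.2, 0.9]
opening: 0.0853
finger_force: 0.0
clock: 7.88
ee_pos: [0.6309, -0.0685, 0.1571]
orientation: [-0.116, -3.139, -0.0]
contact_force: [-0.3, -1.1, -1.0]
opening: 0.0257
finger_force: 0.0
```

View pics/d1.png

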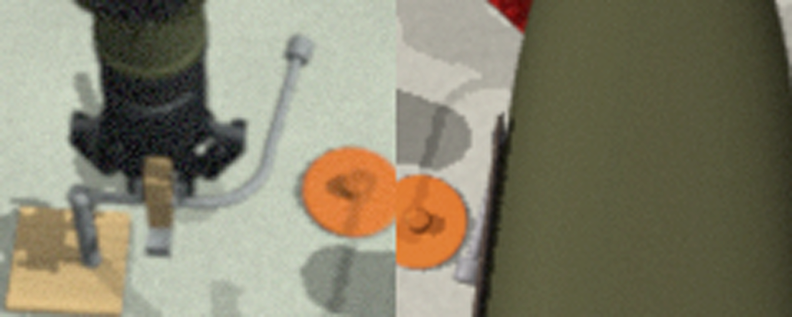

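The stem (crop (158,190)) sits between the fingers, which straddle it along the rod at a 26 mm opening. I'll push it as a loose cage so the runner can align itself.

```bash
python3 -m jog '[[0,0.1,0,0,0,0],[0,0.1,0,0,0,0],[0,0.1,0,0,0,0],[0,0.1,0,0,0,0],[0,0.1,0,0,0,0],[0,0.1,0,0,0,0],[0,0.1,0,0,0,0],[0,0.1,0,0,0,0]]' - ; python3 go.py 0.1 0.157
python3 - <<'E'
from plant import *
print(get_obs()["wrist_torque"].round(3))
E
```

```text
clock: 8.98
ee_pos: [0.6333, -0.0363, 0.1571]
orientation: [-0.116, -3.139, -0.0]
contact_force: [0.1, -0.4, 0.5]
opening: 0.0255
finger_force: 0.3
target [ 0.633  -0.0357  0.13  ] tool shift/40mm [0.01  0.015 0.002] yaw deg 0.1 -> az total -0.03 tilt [-0.  0. -1.]
q [-0.06  0.42 -0.09  1.06  0.    0.02] ee [ 0.6333 -0.0363  0.1571] F [ 0.09 -0.41  0.52] op 0.0255 t 8.975
[-0.144 -0.039  0.009]
```

Force is below about 1 N. Now the first half of the bend.

```bash
python3 -m jog '[[0.005,0.11,0,0,0,-1],[0.005,0.11,0,0,0,-1],[0.005,0.11,0,0,0,-1],[0.005,0.11,0,0,0,-1]]' - ;python3 -m jog '[[0.005,0.11,0,0,0,-1],[0.005,0.11,0,0,0,-1],[0.005,0.11,0,0,0,-1],[0.005,0.11,0,0,0,-1],[0.005,0.11,0,0,0,-1]]' - ; python3 go.py 0.1393 0.157
```

```text
clock: 9.48
ee_pos: [0.6316, -0.0189, 0.1572]
orientation: [-0.435, 3.111, -0.0]
contact_force: [0.1, -2.1, 0.5]
opening: 0.0255
finger_force: 0.4
clock: 10.1
ee_pos: [0.6214, 0.0004, 0.1573]
orientation: [-1.098, 2.943, -0.0]
contact_force: [1.1, -0.3, -0.4]
opening: 0.0256
finger_force: 0.4
target [0.6209 0.0007 0.13  ] tool shift/40mm [0.005 0.013 0.007] yaw deg -0.0 -> az total 0.01 tilt [ 0.001  0.    -1.   ]
q [ 0.    0.4  -0.13  1.05  0.   -0.71] ee [6.214e-01 4.000e-04 1.573e-01] F [ 1.12 -0.28 -0.36] op 0.0256 t 10.1
```

Run:
```python
from plant import *
import cv2,numpy as np
a=read_camera("scene")[150:246,185:305,::-1];b=read_camera("top")[125:221,215:335,::-1]
cv2.imwrite("pics/d2.png",cv2.convertScaleAbs(cv2.resize(np.hstack([a,b]),None,fx=3.3,fy=3.3,interpolation=cv2.INTER_CUBIC),alpha=1.5))
```

```text
(no output)
```

View pics/d2.png

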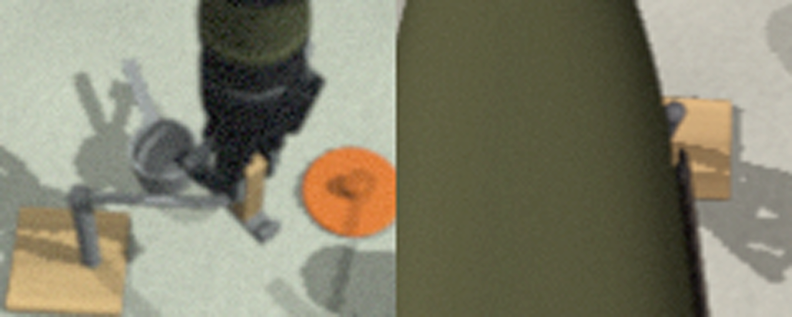

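The runner (crop (250,195)) has followed the bend and is turned about 45° and upright. I'll continue.

```bash
python3 -m jog '[[0.005,0.11,0,0,0,-1],[0.005,0.11,0,0,0,-1],[0.005,0.11,0,0,0,-1],[0.005,0.11,0,0,0,-1]]' - ;python3 -m jog '[[0.005,0.11,0,0,0,-1],[0.005,0.11,0,0,0,-1],[0.005,0.11,0,0,0,-1],[0.003,0.11,0,0,0,-0.5]]' - ; python3 go.py 0.178 0.157;  python3 go.py 0.190 0.157
```

```text
clock: 10.7
ee_pos: [0.6079, 0.0113, 0.1573]
orientation: [-1.59, 2.709, -0.001]
contact_force: [1.2, -0.4, 0.6]
opening: 0.0257
finger_force: 0.5
clock: 11.2
ee_pos: [0.5914, 0.0172, 0.1574]
orientation: [-1.982, 2.436, -0.001]
contact_force: [1.4, 0.1, 0.1]
opening: 0.0258
finger_force: 0.4
target [0.5872 0.0177 0.13  ] tool shift/40mm [0.007 0.106 0.009] yaw deg 7.0 -> az total -1.4 tilt [ 0.001  0.    -1.   ]
q [ 0.03  0.34 -0.2   1.02  0.   -1.34] ee [0.5914 0.0172 0.1574] F [1.36 0.05 0.15] op 0.0258 t 11.2
target [0.5757 0.0211 0.1303] tool shift/40mm [-0.016  0.404  0.009] yaw deg -4.9 -> az total 0.99 tilt [ 0.001  0.    -1.   ]
q [ 0.03  0.34 -0.2   1.02  0.   -1.34] ee [0.5914 0.0172 0.1574] F [1.36 0.05 0.15] op 0.0258 t 11.2
```

```bash
python3 -m jog '[[0,0.08,0,0,0,0],[0,0.08,0,0,0,0.2],[-0.005,0.08,0,0,0,0.3],[-0.005,0.08,0,0,0,0.3],[-0.005,0.08,0,0,0,0.2]]' - ;  python3 go.py 0.20 0.157; python3 -m jog '[[0,0.08,0,0,0,0],[0,0.08,0,0,0,0],[0,0.08,0,0,0,0]]' - ;  python3 go.py 0.220 0.157
```

```text
clock: 11.82
ee_pos: [0.5754, 0.0212, 0.1572]
orientation: [-1.873, 2.523, -0.0]
contact_force: [0.0, -1.1, 0.4]
opening: 0.0254
finger_force: 0.6
target [0.5661 0.024  0.1305] tool shift/40mm [0.002 0.241 0.004] yaw deg 0.1 -> az total -0.03 tilt [ 0. -0. -1.]
q [ 0.04  0.32 -0.24  1.01 -0.   -1.24] ee [0.5754 0.0212 0.1572] F [ 0.02 -1.09  0.36] op 0.0254 t 11.825
clock: 12.2
ee_pos: [0.5661, 0.0241, 0.1571]
orientation: [1.875, -2.521, -0.0]
contact_force: [0.8, 0.4, 1.4]
opening: 0.0253
finger_force: 0.6
target [0.547  0.0297 0.1311] tool shift/40mm [0.003 0.499 0.002] yaw deg 0.0 -> az total -0.01 tilt [-0.  0. -1.]
q [ 0.04  0.3  -0.27  1.01  0.   -1.24] ee [0.5661 0.0241 0.1571] F [0.83 0.41 1.37] op 0.0253 t 12.2
```

```bash
python3 -m jog '[[0,0.08,-0.03,0,0,0],[0,0.08,-0.03,0,0,0],[0,0.08,-0.03,0,0,0],[0,0.08,-0.03,0,0,0],[0,0.08,-0.03,0,0,0],[0,0.08,-0.03,0,0,0]]' - ;  python3 go.py 0.25 0.164
python3 - <<'E'
from plant import *
import cv2,numpy as np
a=read_camera("scene")[130:226,205:325,::-1];b=read_camera("top")[145:241,185:305,::-1]
cv2.imwrite("pics/d3.png",cv2.convertScaleAbs(cv2.resize(np.hstack([a,b]),None,fx=3.3,fy=3.3,interpolation=cv2.INTER_CUBIC),alpha=1.5))
E
```

```text
clock: 12.95
ee_pos: [0.5478, 0.0296, 0.1644]
orientation: [-1.875, 2.521, -0.0]
contact_force: [0.6, 0.6, -0.8]
opening: 0.0254
finger_force: 0.3
target [0.5183 0.0383 0.1318] tool shift/40mm [0.004 0.769 0.01 ] yaw deg 0.0 -> az total -0.01 tilt [ 0.  0. -1.]
q [ 0.05  0.26 -0.3   1.01  0.   -1.22] ee [0.5478 0.0296 0.1644] F [ 0.6   0.61 -0.83] op 0.0254 t 12.95
```

View pics/d3.png

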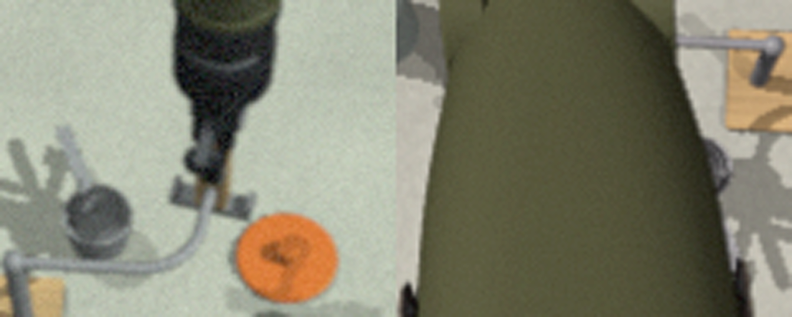

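The runner (crop (212,190)) is on the far leg, upright, with its crossbar level. I'll move on toward the knob and slow down near it.

```bash
python3 -m jog '[[0,0.08,0,0,0,0],[0,0.08,0,0,0,0],[0,0.08,0,0,0,0],[0,0.08,0,0,0,0],[0,0.08,0,0,0,0],[0,0.08,0,0,0,0],[0,0.08,0,0,0,0],[0,0.08,0,0,0,0]]' - ; python3 -m jog '[[0,0.04,0,0,0,0],[0,0.04,0,0,0,0],[0,0.04,0,0,0,0],[0,0.03,0,0,0,0]]' - ; python3 go.py 0.2605 0.164
```

```text
clock: 14.05
ee_pos: [0.5233, 0.037, 0.1644]
orientation: [-1.874, 2.521, -0.0]
contact_force: [1.0, 0.2, 0.4]
opening: 0.0255
finger_force: 0.5
clock: 14.55
ee_pos: [0.5177, 0.0386, 0.1644]
orientation: [-1.874, 2.521, -0.0]
contact_force: [0.3, -1.3, 1.1]
opening: 0.0258
finger_force: 0.6
target [0.5082 0.0413 0.1321] tool shift/40mm [0.004 0.246 0.009] yaw deg 0.0 -> az total -0.01 tilt [ 0. -0. -1.]
q [ 0.07  0.21 -0.37  0.99 -0.   -1.2 ] ee [0.5177 0.0386 0.1644] F [ 0.32 -1.33  1.07] op 0.0258 t 14.55
```

```bash
python3 -m jog '[[0,0.025,0,0,0,0],[0,0.025,0,0,0,0],[0,0.025,0,0,0,0]]' - | sed -n '2p;4,6p'; python3 -m jog '[[0,0.025,0,0,0,0],[0,0.025,0,0,0,0],[0,0.025,0,0,0,0],[0,0.025,0,0,0,0]]' - | sed -n '2p;4,6p'
```

```text
ee_pos: [0.5148, 0.0395, 0.1643]
contact_force: [1.3, -0.7, 0.1]
opening: 0.0255
finger_force: 0.6
ee_pos: [0.5109, 0.0407, 0.1643]
contact_force: [1.8, -0.2, -0.1]
opening: 0.0254
finger_force: 0.6
```

Now 0.6 mm steps, with a force reading after each.

```bash
python3 -m jog '[[0,0.015,0,0,0,0],[0,0.015,0,0,0,0]]' - | sed -n '2p;4,6p'; python3 -m jog '[[0,0.015,0,0,0,0],[0,0.015,0,0,0,0]]' - | sed -n '2p;4,6p'
```

```text
ee_pos: [0.5098, 0.041, 0.1643]
contact_force: [0.4, -0.2, 0.9]
opening: 0.0256
finger_force: 0.6
ee_pos: [0.5087, 0.0413, 0.1643]
contact_force: [1.2, -1.1, 1.3]
opening: 0.0256
finger_force: 0.6
```

```bash
python3 -m jog '[[0,0.015,0,0,0,0]]' - | sed -n '2p;4,6p'; python3 -m jog '[[0,0.015,0,0,0,0]]' - | sed -n '2p;4,6p'
```

```text
ee_pos: [0.5081, 0.0415, 0.1643]
contact_force: [1.3, -1.1, 0.6]
opening: 0.0255
finger_force: 0.6
ee_pos: [0.5075, 0.0417, 0.1643]
contact_force: [1.5, -0.7, 1.3]
opening: 0.0254
finger_force: 0.6
```

```bash
python3 -m jog '[[0,0.012,0,0,0,0]]' - | sed -n '2p;4,6p'; python3 -m jog '[[0,0.012,0,0,0,0]]' - | sed -n '2p;4,6p'
```

```text
ee_pos: [0.507, 0.0418, 0.1643]
contact_force: [0.8, 0.4, 0.7]
opening: 0.0255
finger_force: 0.6
ee_pos: [0.5066, 0.042, 0.1643]
contact_force: [1.2, 0.2, 1.0]
opening: 0.0255
finger_force: 0.6
```

```bash
python3 -m jog '[[0,0.012,0,0,0,0]]' - | sed -n '2p;4,6p'; python3 -m jog '[[0,0.012,0,0,0,0]]' - | sed -n '2p;4,6p'
```

```text
ee_pos: [0.5062, 0.0421, 0.1643]
contact_force: [2.1, 0.4, 2.0]
opening: 0.0257
finger_force: 0.6
ee_pos: [0.5057, 0.0422, 0.1643]
contact_force: [0.9, -0.1, 1.7]
opening: 0.0256
finger_force: 0.6
```

```bash
python3 -m jog '[[0,0.012,0,0,0,0]]' - | sed -n '2p;4,6p'
```

```text
ee_pos: [0.5053, 0.0424, 0.1643]
contact_force: [0.3, 0.1, 1.8]
opening: 0.0251
finger_force: 0.6
```

```bash
python3 -m jog '[[0,0.012,0,0,0,0]]' - | sed -n '2p;4,6p'; python3 -m jog '[[0,0.012,0,0,0,0]]' - | sed -n '2p;4,6p'
```

```text
ee_pos: [0.5048, 0.0425, 0.1643]
contact_force: [2.5, 0.2, 1.2]
opening: 0.0256
finger_force: 0.7
ee_pos: [0.5046, 0.0426, 0.1644]
contact_force: [2.1, -0.9, 1.4]
opening: 0.0255
finger_force: 1.1
```

```bash
python3 -m jog '[[0,0.012,0,0,0,0]]' - | sed -n '2p;4,6p'; python3 -m jog '[[0,0.012,0,0,0,0]]' - | sed -n '2p;4,6p'
```

```text
ee_pos: [0.5044, 0.0427, 0.1645]
contact_force: [2.7, -0.1, 1.6]
opening: 0.0257
finger_force: 1.5
ee_pos: [0.5041, 0.0428, 0.1646]
contact_force: [3.5, -1.8, 1.3]
opening: 0.0256
finger_force: 2.0
```

```bash
python3 -m jog '[[0,0.012,0,0,0,0]]' - | sed -n '2p;4,6p'
```

```text
ee_pos: [0.5038, 0.043, 0.1648]
contact_force: [5.1, -0.7, 2.1]
opening: 0.0254
finger_force: 2.5
```

Contact with the knob: finger force has risen from 0.6 to 2.5 N. I'll back off 2 mm, open, and look.

```bash
python3 -m jog '[[0,-0.03,0,0,0,0],[0,-0.03,0,0,0,0],[0,0,0,0,0,0]]' - | sed -n '2p;4,6p';  python3 -m jog '[[0,0,0,0,0,0],[0,0,0,0,0,0],[0,0,0,0,0,0],[0,0,0,0,0,0],[0,0,0,0,0,0],[0,0,0,0,0,0]]' -1 | sed -n '2p;4,6p'; python3 -m jog '[[0,0,-0.2,0,0,0],[0,0,-0.5,0,0,0],[0,0,-0.8,0,0,0],[0,0,-0.8,0,0,0],[0,0,-0.5,0,0,0]]' -; python3 -m jog '[[0,-1,0,0,0,0],[0.0,-1,0,0,0,0],[0,-1,0,0,0,0],[0,-1,0,0,0,0],[0,-1,0,0,0,0],[0,0,0,0,0,0]]' -
python3 - <<'E'
from plant import *
import cv2,numpy as np
a=read_camera("scene")[130:226,225:325,::-1];b=read_camera("top")[155:251,185:285,::-1]
cv2.imwrite("pics/d4.png",cv2.convertScaleAbs(cv2.resize(np.hstack([a,b]),None,fx=4,fy=4,interpolation=cv2.INTER_CUBIC),alpha=1.5))
E
```

```text
ee_pos: [0.5047, 0.0425, 0.164]
contact_force: [1.4, -0.9, 0.8]
opening: 0.0255
finger_force: 0.9
ee_pos: [0.5052, 0.0424, 0.1643]
contact_force: [0.0, -0.1, 0.8]
opening: 0.0853
finger_force: 0.0
clock: 19.18
ee_pos: [0.5059, 0.0424, 0.2787]
orientation: [-1.873, 2.519, -0.002]
contact_force: [0.0, 0.0, -0.6]
opening: 0.0854
finger_force: 0.0
clock: 19.92
ee_pos: [0.6984, -0.0161, 0.2749]
orientation: [1.873, -2.521, -0.001]
contact_force: [-0.1, 0.3, -0.1]
opening: 0.0854
finger_force: 0.0
```

View pics/d4.png

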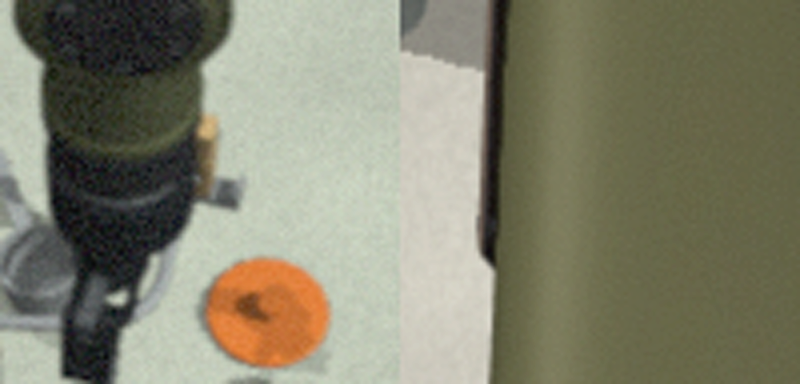

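The arm blocks both views and only the runner's edge shows (crop (208,150)), so I'll move it aside.

```bash
python3 -m jog '[[0.8,0,0,0,0,0],[0.9,0,0,0,0,0],[0.9,0,0,0,0,0],[0.9,0,0,0,0,0],[0.9,0,0,0,0,0],[0.9,0,0,0,0,0],[0.9,0,0,0,0,0],[0.9,0,0,0,0,0],[0,0,0,0,0,0]]' -
python3 - <<'E'
from plant import *
import cv2,numpy as np
a=read_camera("scene")[135:215,235:315,::-1];b=read_camera("top")[155:235,205:285,::-1]
cv2.imwrite("pics/d5.png",cv2.convertScaleAbs(cv2.resize(np.hstack([a,b]),None,fx=5,fy=5,interpolation=cv2.INTER_CUBIC),alpha=1.5))
E
```

```text
clock: 21.15
ee_pos: [0.6133, -0.2887, 0.2773]
orientation: [1.871, -2.524, 0.001]
contact_force: [-0.5, 0.6, -0.3]
opening: 0.0854
finger_force: 0.0
```

View pics/d5.png

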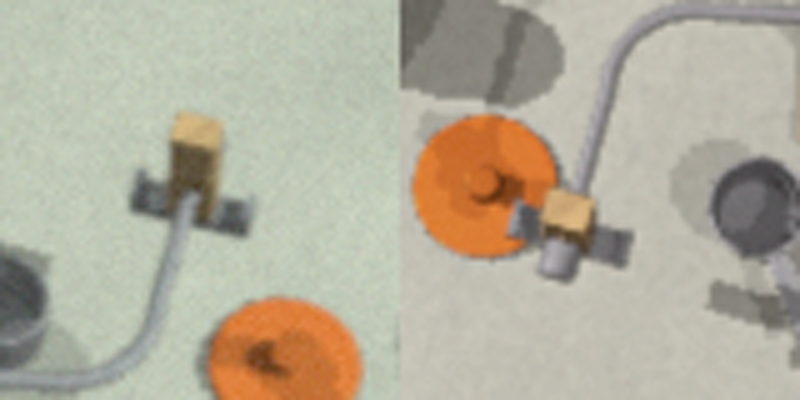

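The runner hangs upright at the knob, with its stem top at top-view pixel (238.6,197.2). One numeric check of its position along the leg before handing in.

Run:
```python
from h import *
v=np.load("rail.npy")
for d in(.076,.079,.082):
    P=world(local(BE+d,*v[3:5]),*v[:3])+[0,0,.053]
    print(d,proj("top",P,v[8:11]),proj("scene",P,v[5:8]))
print("seen top 238.6 197.2; scene",195/5+235,130/5+135)
```

```text
0.076 [[238.65028543 195.06297655]] [[274.21661005 161.9019915 ]]
0.079 [[238.34403492 196.12908157]] [[274.4924151  160.99635264]]
0.082 [[238.0374027  197.19658803]] [[274.76751971 160.09299886]]
seen top 238.6 197.2; scene 274.0 161.0
```

```bash
python3 -c "
from plant import *
print(job_done())"
```

```text
the job is handed in; nothing more can be done
None
```

The runner is round the bend and hangs upright and released against the end knob, with about 5 N the highest force felt on the way; the last images put its hole 79–82 mm along the far leg (82 is touching), and the job is handed in with no verdict shown.

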